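# Power up the practice circuit

### The arm

A 6-joint arm with a two-finger parallel gripper is mounted at the origin on the work surface. World frame = base frame: x ahead of the robot, y to its left, z up, the work surface at z = 0. Lengths are in m, angles in rad, forces in N, time in s.
With the tool pointing down it reaches from about 0.425 to 1.125 m from the base axis. Payload 14.9 kg.
Tool frame: the origin (TCP) lies at the very end of the fingers, on their centre line; the grasp point (between the pads) lies 19 mm behind it; z points along the fingers, y is the line along which they close (so a half turn about z gives the same grasp; the last joint's range is limited). The gripper opens to 91 mm and grips with 3 to 60 N. Pads are 32 mm wide; open, the fingers measure 118 mm over their backs; the gripper's body (76 mm by 178 mm) begins 60 mm behind the grasp point.
Start: joints at [1.175, 0.379, 1.734, -0, 1.028, -0.033], TCP at [0.248, 0.654, 0.214] pointing down, gripper open.
Joint ranges: [-2.77, 2.77], [-0.74, 2.19], [0, 2.66], [-1.06, 4.2], [0.31, 2.87], [-3.08, 3.08]. Speed limits (rad/s): [1.89, 1.89, 2.39, 3.14, 3.14, 3.14].

### API

Orientations are given as a unit quaternion [w, x, y, z].
In Python, from bench import get_state, eyes, ticket gives the robot as it stands.
- The arm moves only by the tool play_rows, never from a script. Its argument "plan" is a list that holds one entry, the list of rows, each a list of 5 numbers: the shift along the tool's x, y, z as a fraction of full scale, then the turn about the tool's z as a fraction of full scale, then the closure, from 0 (fully open) to 1 (shut). A call has 1 to 10 rows; each row is the pose to reach, as a shift and turn from the pose commanded when the call began, along the tool's axes at that moment; what a row does not reach only later rows make up. Full scale, the value 1, is 0.2 m for a shift and pi/2 rad for a turn. A row lasts 1/12 s, in which the tool goes at most 41.7 mm and 7.16 degrees, less where a joint would pass 70% of its speed; a pose out of reach is approached as far as the arm can. A call with a number of a shift or a turn outside -1 to 1 is refused whole. A call with a gripper value outside its range is refused whole. The fingers move at their own pace and stop on an object; "grip_force" is the grip in N (left out, the last holds). Time passes only in rows, so rows that repeat a pose let the fingers close. It gives the time, the measured TCP pose, the force, the opening and the grip force at its end, in the units of the state.
- get_state(): the state, without advancing time (a new reading comes with each control period).
- eyes.capture(name): name is "scene" or "side" or "wrist"; returns the picture (384x512x3 uint8, red, green, blue); there is no depth.
- eyes.camera_info(name): a dict with "intrinsics" (3x3 intrinsics, pixels), "D" ([k1, k2, p1, p2, k3] as OpenCV has them; the pictures are not rectified), "xyz" and "attitude" of the camera in the world. Camera axes: x right, y down, z forward; pixel columns grow to the right and rows downward; lengths in m; the calibration is good to about 2 mm. A picture is of the moment at which its call begins: read the wrist's pose just before it. camera_info takes no time and is no camera call; for the wrist camera it gives the pose at the moment of the call.
- ticket.finish_job(): hands the job in; it is judged then, once.
The state is a dict: "time_s": time; "joint_positions": joint angles; "qvel": joint speeds; "effort": joint torques, N m; "tool_pos": TCP position; "ee_rot": TCP orientation; "wrist_force": force on the tool from outside, world axes, zero at the start; "moment": the same for the moment, N m; "gripper_width": opening from 0.0 (shut) to 1.0 (fully open); "grasp_force": force on a finger pad.
Only numpy, scipy, OpenCV 4.12 (cv2) and the standard library are available. Lean on these libraries where they do the work, as an engineer would, in place of code of your own. Each camera call takes 0.05 s, during which the arm holds its last target. There are 200 camera calls.

### The job

Power up the practice circuit by pressing with the fingertips: on the plywood panel, push down the raised end of the wide rocker switch until it has tipped fully over, then do the same with the narrow rocker switch. Then, on the loose button box, press the square button right in, hold it in for at least a second and let it spring back, leaving both switches on. Do not pick up or shift the button box or anything else lying about, and do not press the box's round or mushroom button.

Things in the scene. Friction and masses are not known exactly. Their poses are not given: they have to be found in the camera images.
- panel: the fixed plywood practice panel lying flat on the bench, 160 mm (x) by 330 mm (y), 12 mm thick; origin: centre of its underside
- wide_switch: the wide wall switch fixed on the panel: grey housing 86 mm (x) by 86 mm (y), 30 mm high, white paddle 60 mm wide. Origin: centre of its foot, on the panel's top. Its +x points to the end raised at the start (away from the robot). The pivot line runs along y, 38 mm above the origin; a level paddle face lies at that height. The switches and junction box are in any order on the panel
- wide_rocker (a joint): wide switch: its paddle, 60 mm long, 60 mm wide, its top two flat faces in a shallow V meeting on the pivot line. 0 = off, as found (to 0.03): the face on the switch's +x side rises from the pivot at 0.4 rad, its end 12 mm up, the other is level; 0.4 = on, tipped fully over (hard stop): the +x face is level. About 2.5 N at the press point moves it; it stays where left
- wide_press (a point): point in the middle of the raised paddle face of the wide switch, 20 mm along the face from the pivot line; moves with the paddle: 8 mm above the pivot line when off, at its height when fully on
- narrow_switch: the narrow wall switch fixed on the panel: grey housing 86 mm (x) by 50 mm (y), 30 mm high, white paddle 24 mm wide. Origin: centre of its foot, on the panel's top. Its +x points to the end raised at the start (towards the robot). The pivot line runs along y, 38 mm above the origin; a level paddle face lies at that height. The switches and junction box are in any order on the panel
- narrow_rocker (a joint): narrow switch: its paddle, 60 mm long, 24 mm wide, its top two flat faces in a shallow V meeting on the pivot line. 0 = off, as found (to 0.03): the face on the switch's +x side rises from the pivot at 0.4 rad, its end 12 mm up, the other is level; 0.4 = on, tipped fully over (hard stop): the +x face is level. About 2.5 N at the press point moves it; it stays where left
- narrow_press (a point): point in the middle of the raised paddle face of the narrow switch, 20 mm along the face from the pivot line; moves with the paddle: 8 mm above the pivot line when off, at its height when fully on
- junction_box: a round closed junction box fixed to the panel, 80 mm across and 36 mm high, nothing to operate; origin: centre of its foot
- station: the button box, a loose push-button station lying on the bench, 78 mm (x) by 190 mm (y), 52 mm high, 0.7 to 1.1 kg; grey with a white top plate and three black buttons in a row along its y: square at y = +55 mm, round at 0, mushroom at -55 mm. It may lie turned any way about the vertical. Origin: centre of its underside
- square_button (a joint): the square button, a 28 mm square black cap at one end of the row, standing 16 mm above the top plate (68 mm above the bench); value 0 = out, 0.006 = fully in (m, downwards); a spring pushes back with 1.2 N at first and 4 N when fully in, where it stops hard
- square_button_top (a point): centre of the square button's top face; moves with it
- round_button (a joint): the round button, a 28 mm round black cap in the middle of the row, 16 mm above the top plate; to be left alone; value 0 = out, 0.006 = fully in
- round_button_top (a point): centre of the round button's top face
- mushroom_button (a joint): the mushroom button, a 40 mm round black head on a stem at the other end of the row, 26 mm above the top plate; to be left alone; value 0 = out, 0.006 = fully in
- mushroom_button_top (a point): centre of the mushroom button's top face
- screwdriver: a loose screwdriver lying on the bench beyond the panel, 200 mm long; origin: underside, its own x along it; to be left alone
- tub: a loose closed tub, 56 mm across and 60 mm high, standing beyond the button box; origin: centre of its underside; to be left alone
- breaker: a loose white modular circuit breaker standing on the bench between the panel and the button box, 85 mm long (x), 18 mm wide (y), 75 mm high; origin: centre of its underside; to be left alone

How it is judged:
On the way, in this order (a step that is already met when the one before it is completed fails the run):
1. the wide rocker is tipped fully over (value of joint wide_rocker above 0.33 rad), for 0.1 s.
2. then the narrow rocker is tipped fully over (value of joint each of narrow_rocker, wide_rocker above 0.33 rad), for 0.1 s.
3. then the square button is pressed right in by the fingers and held for a second, with both switches on (all of step 2 and value of joint square_button above 0.0045 m and contact force between the fingers and square_button above 0.5 N), for 0.85 s.
4. then it is let spring back (value of joint square_button below 0.0012 m), for 0.1 s.
At the end, for the whole second after the job is handed in: Both rockers stand on (over 0.33 rad of 0.4), all three buttons are out (within 1.2 mm), the button box lies flat and still within 20 mm of where it was, and the screwdriver, tub and breaker are within 20 mm of where they were, the last two upright (all of step 2 and value of joint each of square_button, round_button, mushroom_button below 0.0012 m and distance of each of station, screwdriver, tub, breaker from where it was at the start of the episode below 0.02 m and angle between station's own z axis and vertical below 0.05 rad and linear speed of station below 0.02 m/s and angle between each of tub, breaker's own z axis and vertical below 0.2 rad); the robot touches nothing.
It fails at once if the narrow rocker is tipped while the wide one is not on (value of joint narrow_rocker above 0.15 rad and value of joint wide_rocker below 0.3 rad).
It fails at once if the square button is pressed while either switch is not on (value of joint square_button above 0.003 m and value of joint any of wide_rocker, narrow_rocker below 0.3 rad).
It fails at once if the round or the mushroom button is pressed (value of joint any of round_button, mushroom_button above 0.003 m).
It fails at once if the button box is lifted, tipped or shifted (12 mm up, 0.15 rad, 20 mm) (height (world z) of station above 0.012 m or angle between station's own z axis and vertical above 0.15 rad or distance of station from where it was at the start of the episode above 0.02 m).
It fails at once if a loose thing lying about is lifted, knocked or shifted (20 mm) (distance of any of screwdriver, tub, breaker from where it was at the start of the episode above 0.02 m).
It also fails if it takes over 54 s, if anything falls off the work surface, if the arm or the gripper's body presses on something with over 40 N, if the wrist force passes 120 N, or if a joint passes its speed limit or range.

## Working session

There is one attempt and no reset: what is moved stays moved. The work goes in short steps, Python scripts to look and compute and a tool call to move; the robot and the scene stay as the last step left them, time stands still between calls to the robot, and variables do not carry over. Pictures are saved under pics/ and viewed, at most 10 in all, crops included, and the job is handed in when it is done.

Besides the shell and the picture viewer there is one more tool, called as a command line: name --argument value ..., lists and objects as JSON in quotes. play_rows: Moves the arm, as the interface text tells. Its arguments: {"type":"object","properties":{"plan":{"type":"array"},"grip_force":{"type":"number"}},"required":["plan"]}

```bash
mkdir -p pics; ls; python3 - <<'E'
from bench import get_state, eyes
import cv2
s=get_state();print(s['time_s'],s['tool_pos'],s['ee_rot'],s['gripper_width'])
for n in('scene','side','wrist'):
    i=eyes.camera_info(n);print(n,i)
    cv2.imwrite(f'pics/{n}0.png',eyes.capture(n)[:,:,::-1])
E
```

```text
pics
0.0 [0.24827854 0.65409022 0.21332098] [-1.03770108e-04  1.80380706e-01  9.83596732e-01 -5.08803374e-04] 1.0019531820357797
scene {'intrinsics': array([[420.42992948,   0.        , 255.85635322],
       [  0.        , 420.42992948, 186.2786095 ],
       [  0.        ,   0.        ,   1.        ]]), 'D': array([-0.10213217,  0.        ,  0.        ,  0.        ,  0.        ]), 'xyz': array([ 1.18746676, -0.31647574,  1.04463466]), 'attitude': array([-0.24653279,  0.8198528 ,  0.49415808, -0.15123083])}
side {'intrinsics': array([[467.19917829,   0.        , 261.96965591],
       [  0.        , 467.19917829, 191.49014201],
       [  0.        ,   0.        ,   1.        ]]), 'D': array([0.01448747, 0.        , 0.        , 0.        , 0.        ]), 'xyz': array([ 0.27514185, -0.59658211,  0.80469377]), 'attitude': array([-0.34590387,  0.90304276, -0.23996531,  0.08532842])}
wrist {'intrinsics': array([[306.45185182,   0.        , 254.50781911],
       [  0.        , 306.45185182, 189.15825203],
       [  0.        ,   0.        ,   1.        ]]), 'D': array([-0.05940387,  0.        ,  0.        ,  0.        ,  0.        ]), 'xyz': array([0.18113684, 0.68023164, 0.38427617]), 'attitude': array([0.10646777, 0.81616966, 0.56318896, 0.07314302])}
```

View pics/scene0.png

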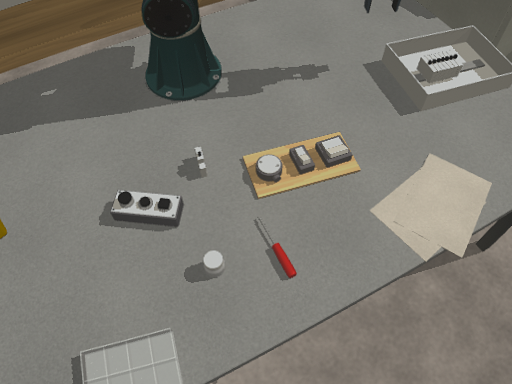

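View pics/side0.png

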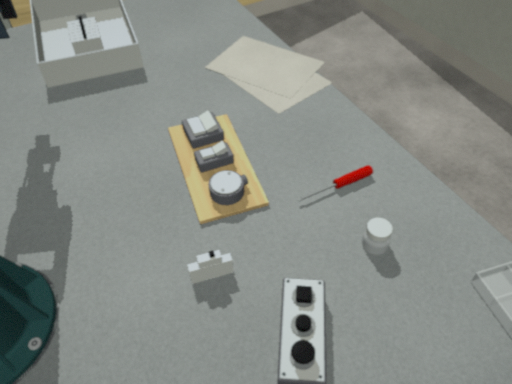

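Both views agree. In the scene picture the wide switch is at about (334,150), the narrow one at (302,158) and the junction box at (269,167). The station's square button is at (164,203), round at (145,201) and mushroom at (125,198).

```bash
cat > h.py <<'E'
import numpy as np, cv2
from bench import get_state, eyes
from scipy.spatial.transform import Rotation as R
def q2m(q): return R.from_quat(np.roll(q,-1)).as_matrix()
def plane(i,px,z):
    p=cv2.undistortPoints(np.array(px,float).reshape(-1,1,2),i['intrinsics'],i['D']).reshape(-1,2)
    d=np.c_[p,np.ones(len(p))]@q2m(i['attitude']).T
    c=i['xyz']; return (c+d*((z-c[2])/d[:,2])[:,None])
E
python3 - <<'E'
from h import *
np.set_printoptions(precision=4,suppress=True)
A={'scene':dict(wide=(334,150),narrow=(302,158),junc=(269,167),sq=(164,203),rnd=(145,201),mush=(125,198),brk=(199,150),tub=(213,257)),
'side':dict(wide=(203,126),narrow=(214,154),junc=(228,183),sq=(304,294),rnd=(303,323),mush=(303,352),brk=(211,256),tub=(378,229))}
Z=dict(wide=.052,narrow=.052,junc=.048,sq=.068,rnd=.068,mush=.078,brk=.075,tub=.06)
for n in A:
    i=eyes.camera_info(n)
    for k,v in A[n].items(): print(n,k,plane(i,[v],Z[k])[0])
    im=cv2.imread(f'pics/{n}0.png');h=cv2.cvtColor(im,cv2.COLOR_BGR2HSV)
    m=cv2.inRange(h,(12,90,110),(28,255,255))
    if n=='scene': m[:110]=0; m[:,:230]=0;m[:,365:]=0
    else: m[:100]=0; m[:,:150]=0;m[:,280:]=0
    c=max(cv2.findContours(m,0,1)[0],key=cv2.contourArea)
    w=plane(i,c.reshape(-1,2),.012)
    print(cv2.minAreaRect(w[:,:2].astype(np.float32)))
E
```

```text
scene wide [0.5955 0.2569 0.052 ]
scene narrow [0.5764 0.1554 0.052 ]
scene junc [0.557  0.0542 0.048 ]
scene sq [ 0.5418 -0.2652  0.068 ]
scene rnd [ 0.5111 -0.3096  0.068 ]
scene mush [ 0.4828 -0.3558  0.078 ]
scene brk [ 0.4228 -0.1081  0.075 ]
scene tub [ 0.746  -0.2119  0.06  ]
((0.5663768649101257, 0.1619766652584076), (0.32913944125175476, 0.16119469702243805), 80.14765167236328)
side wide [0.5788 0.2543 0.052 ]
side narrow [0.559  0.1502 0.052 ]
side junc [0.5472 0.055  0.048 ]
side sq [ 0.536  -0.2683  0.068 ]
side rnd [ 0.5048 -0.3134  0.068 ]
side mush [ 0.4748 -0.3588  0.078 ]
side brk [ 0.4265 -0.1183  0.075 ]
side tub [ 0.7447 -0.2163  0.06  ]
((0.5595437288284302, 0.15949079394340515), (0.33021023869514465, 0.15300583839416504), 80.35328674316406)
```

```bash
python3 - <<'E'
from h import *
i=eyes.camera_info('wrist');s=get_state()
M=q2m(s['ee_rot'])
print(M.T@(i['xyz']-s['tool_pos']), M.T@q2m(i['attitude'])[:,2])
w=plane(i,[(256,192)],.05)[0];print(M.T@(w-s['tool_pos']))
E
```

```text
[ 0.0720767   0.00041718 -0.17091638] [-2.56196309e-01  4.47311603e-04  9.66624669e-01]
[-0.0198696   0.00226026  0.16344355]
```

play_rows --plan '[[[-0.2, -0.1, 0, -0.04, 1], [-0.4, -0.2, 0, -0.08, 1], [-0.6, -0.3, 0, -0.122, 1], [-0.8, -0.4, 0, -0.122, 1], [-0.9, -0.4, 0, -0.122, 1], [-0.9, -0.4, 0, -0.122, 1], [-0.9, -0.4, 0, -0.122, 1]]]'

```text
time_s: 0.73
tool_pos: [0.3894, 0.5149, 0.2139]
ee_rot: [-0.0, 0.087, 0.996, -0.0]
wrist_force: [-0.5, 0.0, -1.2]
gripper_width: 0.52
grasp_force: 0.0
```

play_rows --plan '[[[-0.15, -0.17, 0, 0, 1], [-0.3, -0.34, 0, 0, 1], [-0.45, -0.5, 0, 0, 1], [-0.6, -0.7, 0, 0, 1], [-0.75, -0.85, 0, 0, 1], [-0.9, -1, 0, 0, 1], [-0.9, -1, 0, 0, 1], [-0.9, -1, 0, 0, 1], [-0.9, -1, 0, 0, 1]]]'

```text
time_s: 1.48
tool_pos: [0.5315, 0.2882, 0.2138]
ee_rot: [-0.0, 0.086, 0.996, 0.0]
wrist_force: [-0.1, 0.8, -0.2]
gripper_width: 0.002
grasp_force: 0.0
```

play_rows --plan '[[[-0.1, -0.17, 0, 0, 1], [-0.2, -0.34, 0, 0, 1], [-0.2, -0.34, 0, 0, 1], [-0.2, -0.34, 0, 0, 1], [-0.2, -0.34, 0, 0, 1]]]'

```text
time_s: 1.9
tool_pos: [0.5588, 0.2156, 0.2138]
ee_rot: [-0.0, 0.085, 0.996, 0.0]
wrist_force: [-0.2, -0.2, -0.8]
gripper_width: 0.007
grasp_force: 0.0
```

```bash
python3 - <<'E'
from h import *
import pickle
i=eyes.camera_info('wrist');s=get_state();im=eyes.capture('wrist')[:,:,::-1]
pickle.dump((i,s),open('w1.pkl','wb'));cv2.imwrite('pics/w1.png',im);print(s['tool_pos'],s['gripper_width'])
E
```

```text
[0.55881761 0.21563172 0.21384098] 0.007222114383561377
```

View pics/w1.png

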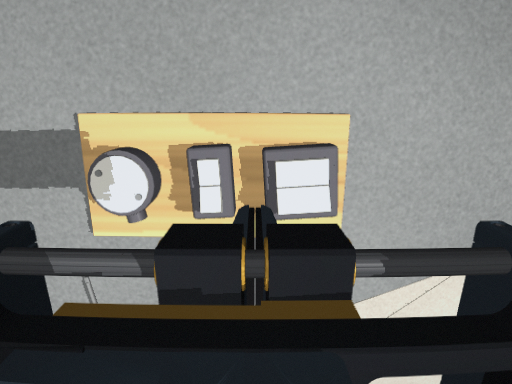

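The wide paddle's pivot line has its middle at about (303,187) and the narrow one's at (209,186). Image down points away from the robot.

```bash
python3 - <<'E'
from h import *
import pickle
i,s=pickle.load(open('w1.pkl','rb'));M=q2m(s['ee_rot'])
for n,p,o in (('wide',(303,187),-.02),('narrow',(209,186),.02)):
    w=plane(i,[p],.05)[0]; d=M.T@(w-s['tool_pos']); print(n,w,'pivot tool',d,'press',d+[o,0,0])
w=plane(i,[(277,187),(330,186),(197,187),(221,185)],.05); print(w)
E
```

```text
wide [0.5822305  0.26777454 0.05      ] pivot tool [-0.01429611  0.05533594  0.16384278] press [-0.03429611  0.05533594  0.16384278]
narrow [0.56307091 0.16337363 0.05      ] pivot tool [-0.01310647 -0.05080182  0.16382997] press [ 0.00689353 -0.05080182  0.16382997]
[[0.5772432  0.23879477 0.05      ]
 [0.58626995 0.29814775 0.05      ]
 [0.56190142 0.14972802 0.05      ]
 [0.56423454 0.1769683  0.05      ]]
```

```bash
python3 - <<'E'
from h import *
i=eyes.camera_info('wrist');s=get_state();im=eyes.capture('wrist')[:,:,::-1]
M=q2m(s['ee_rot']);print(s['tool_pos'],i['xyz'])
h=cv2.cvtColor(im,cv2.COLOR_BGR2HSV);m=cv2.inRange(h,(12,90,110),(28,255,255));m[225:]=0
c=max(cv2.findContours(m,0,1)[0],key=cv2.contourArea).reshape(-1,2)
print(c.min(0),c.max(0));r=c[(c[:,1]>150)&(c[:,1]<200)]
for p in(r[r[:,0].argmin()],r[r[:,0].argmax()]):print(p,plane(i,[p],.012))
for n in('scene','side'):
    I=eyes.camera_info(n)
    for k,w in(('wide',(.5822,.2678,.05)),('narrow',(.5631,.1634,.05))):
        A=q2m(I['attitude']);q=A.T@(np.array(w)-I['xyz'])
        print(n,k,cv2.projectPoints(q[None],np.zeros(3),np.zeros(3),I['intrinsics'],I['D'])[0].ravel())
a=cv2.resize(cv2.imread('pics/scene0.png')[130:200,240:365],None,fx=4,fy=4,interpolation=2)
b=cv2.resize(cv2.imread('pics/side0.png')[105:215,165:275],None,fx=3,fy=3,interpolation=2)
H=max(a.shape[0],b.shape[0]);a=cv2.copyMakeBorder(a,0,H-a.shape[0],0,0,0);b=cv2.copyMakeBorder(b,0,H-b.shape[0],0,0,0)
o=np.hstack([a[:, :460],b]);o=o[:, :800];cv2.imwrite('pics/c1.png',o)
E
```

```text
[0.55876598 0.21581266 0.21382624] [0.48795196 0.22834639 0.38479103]
[ 77 113] [349 224]
[ 82 151] [[0.50071242 0.00888755 0.012     ]]
[346 157] [[0.56397274 0.32987508 0.012     ]]
scene wide [334.43151818 146.06806734]
scene narrow [301.92458961 154.30735097]
side wide [202.05810586 123.11509637]
side narrow [213.21310791 150.66258032]
```

View pics/c1.png

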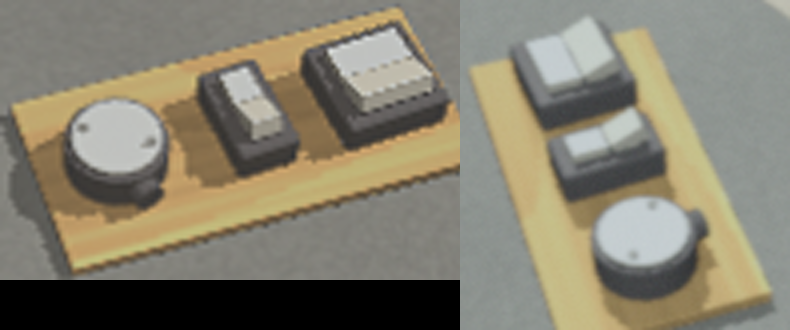

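The side crop shows both paddles looking raised on the side away from the robot. That contradicts the stated direction for the narrow one, so I'm zooming in to check.

```bash
python3 - <<'E'
from h import *
b=cv2.resize(cv2.imread('pics/side0.png')[105:172,175:240],None,fx=8,fy=8,interpolation=2)[:536]
a=cv2.resize(cv2.imread('pics/w1.png')[135:225,180:345],None,fx=2,fy=2,interpolation=2)
o=np.zeros((540,800,3),np.uint8);o[:b.shape[0],:520]=b;
c=cv2.resize(cv2.imread('pics/scene0.png')[135:180,285:355],None,fx=4,fy=4,interpolation=2)
o[:180,520:800]=c; a=a[:, :280];o[200:200+a.shape[0],520:800]=a
cv2.imwrite('pics/c2.png',o)
E
```

```text
(no output)
```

View pics/c2.png

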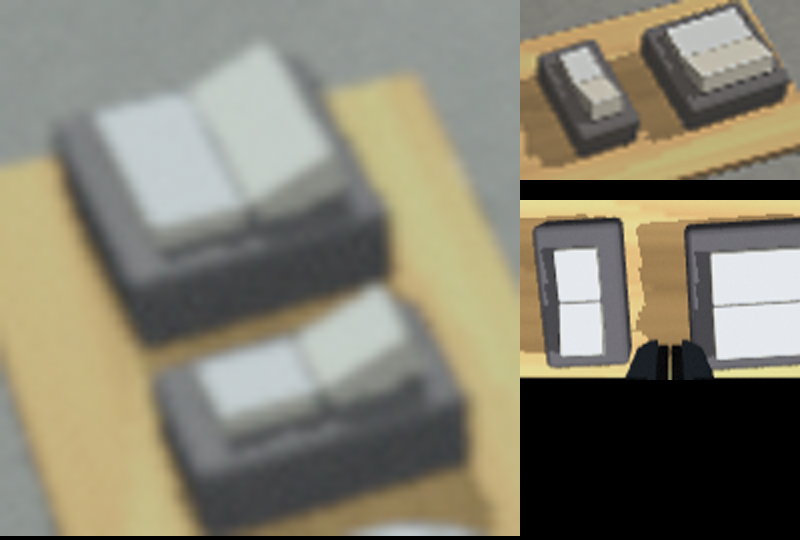

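Both paddles are clearly raised on the side away from the robot: the right half is higher in the side view. So I'll press the far end of both, whatever the text says about the narrow one. First I move over the wide one.

play_rows --plan '[[[-0.1, 0.14, 0.15, 0, 1], [-0.17, 0.28, 0.3, 0, 1], [-0.17, 0.28, 0.45, 0, 1], [-0.17, 0.28, 0.6, 0, 1], [-0.17, 0.28, 0.68, 0, 1], [-0.17, 0.28, 0.68, 0, 1], [-0.17, 0.28, 0.68, 0, 1], [-0.17, 0.28, 0.68, 0, 1]]]'

```text
time_s: 2.67
tool_pos: [0.603, 0.2646, 0.0793]
ee_rot: [0.001, 0.085, 0.996, 0.0]
wrist_force: [0.5, 0.5, 0.3]
gripper_width: 0.004
grasp_force: 0.0
```

play_rows --plan '[[[0, 0, 0.03, 0, 1], [0, 0, 0.06, 0, 1], [0, 0, 0.09, 0, 1], [0, 0, 0.115, 0, 1], [0, 0, 0.13, 0, 1], [0, 0, 0.137, 0, 1], [0, 0, 0.137, 0, 1], [0, 0, 0.137, 0, 1], [0, 0, 0.137, 0, 1]]]'

```text
time_s: 3.42
tool_pos: [0.6022, 0.2635, 0.0503]
ee_rot: [-0.0, 0.086, 0.996, -0.0]
wrist_force: [-0.5, 0.1, 0.2]
gripper_width: 0.002
grasp_force: 0.0
```

play_rows --plan '[[[0, 0, 0.01, 0, 1], [0, 0, 0.01, 0, 1], [0, 0, 0.01, 0, 1], [0, 0, 0.01, 0, 1]]]'

```text
time_s: 3.75
tool_pos: [0.6023, 0.2636, 0.05]
ee_rot: [-0.0, 0.085, 0.996, -0.0]
wrist_force: [-10.3, -5.2, 26.5]
gripper_width: 0.006
grasp_force: 13.2
```

play_rows --plan '[[[0, 0, -0.1, 0, 1], [0, 0, -0.18, 0, 1], [0, -0.15, -0.18, 0, 1], [0.005, -0.3, -0.18, 0, 1], [0.005, -0.45, -0.18, 0, 1], [0.005, -0.53, -0.18, 0, 1], [0.005, -0.53, -0.18, 0, 1], [0.005, -0.53, -0.18, 0, 1]]]'

```text
time_s: 4.42
tool_pos: [0.5839, 0.1591, 0.085]
ee_rot: [0.0, 0.086, 0.996, 0.0]
wrist_force: [0.8, 0.2, -1.0]
gripper_width: 0.002
grasp_force: 0.0
```

```bash
python3 - <<'E'
from h import *
print(get_state()['tool_pos'])
im=eyes.capture('side')[:,:,::-1]
cv2.imwrite('pics/c3.png',cv2.resize(im[80:220,140:290],None,fx=4,fy=4,interpolation=2))
E
```

```text
[0.58387653 0.15905163 0.08502404]
```

View pics/c3.png

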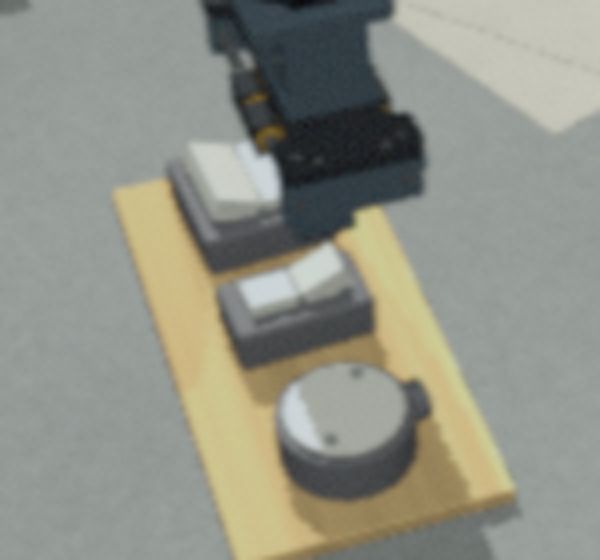

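The wide rocker has tipped over: its near end, at about (215,175), is now raised. The narrow one's far end, at about (325,270), is still up under the fingertips.

play_rows --plan '[[[0, 0, 0.04, 0, 1], [0, 0, 0.08, 0, 1], [0, 0, 0.11, 0, 1], [0, 0, 0.135, 0, 1], [0, 0, 0.155, 0, 1], [0, 0, 0.17, 0, 1], [0, 0, 0.18, 0, 1], [0, 0, 0.18, 0, 1], [0, 0, 0.18, 0, 1], [0, 0, 0.18, 0, 1]]]'

```text
time_s: 5.3
tool_pos: [0.5839, 0.1597, 0.05]
ee_rot: [0.0, 0.085, 0.996, 0.0]
wrist_force: [-9.4, 0.0, 28.7]
gripper_width: 0.001
grasp_force: 14.4
```

play_rows --plan '[[[0, 0, -0.15, 0, 1], [0, 0, -0.35, 0, 1], [0, -0.15, -0.5, 0, 1], [0, -0.3, -0.65, 0, 1], [0, -0.5, -0.65, 0, 1], [0, -0.65, -0.65, 0, 1], [0, -0.8, -0.65, 0, 1], [0, -1, -0.65, 0, 1], [0, -1, -0.65, 0, 1]]]'

```text
time_s: 6.05
tool_pos: [0.548, -0.0421, 0.1782]
ee_rot: [-0.001, 0.087, 0.996, -0.0]
wrist_force: [-0.1, 0.7, -0.0]
gripper_width: 0.008
grasp_force: 0.0
```

play_rows --plan '[[[0, -0.17, 0, 0, 1], [-0.1, -0.35, 0, 0.06, 1], [-0.2, -0.5, 0, 0.12, 1], [-0.3, -0.67, 0, 0.18, 1], [-0.3, -0.85, 0, 0.24, 1], [-0.3, -1, 0, 0.263, 1], [-0.3, -1, 0, 0.263, 1], [-0.3, -1, 0, 0.263, 1], [-0.3, -1, 0, 0.263, 1], [-0.3, -1, 0, 0.263, 1]]]'

```text
time_s: 6.88
tool_pos: [0.5744, -0.2439, 0.1783]
ee_rot: [-0.0, 0.287, 0.958, 0.0]
wrist_force: [0.1, -0.1, 0.1]
gripper_width: 0.005
grasp_force: 0.0
```

```bash
python3 - <<'E'
from h import *
import pickle
i=eyes.camera_info('wrist');s=get_state();im=eyes.capture('wrist')[:,:,::-1]
pickle.dump((i,s),open('w2.pkl','wb'));a=eyes.capture('side')[:,:,::-1]
o=np.hstack([im,cv2.resize(a[100:220,140:236],None,fx=3,fy=3,interpolation=2)[:384]] if 0 else [im,cv2.copyMakeBorder(cv2.resize(a[100:200,160:256],None,fx=3,fy=3,interpolation=2),0,84,0,0,0)])
cv2.imwrite('pics/w2.png',o);print(s['tool_pos'],o.shape)
E
```

```text
[ 0.57443923 -0.24393579  0.17832962] (384, 800, 3)
```

View pics/w2.png

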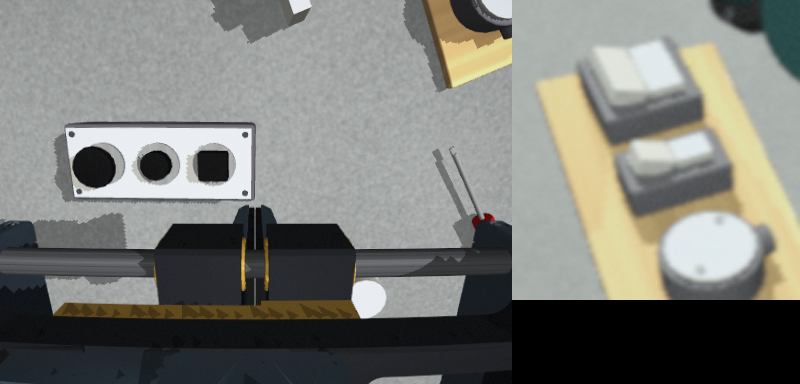

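Both rockers are over, with their near ends raised. In the wrist view the square cap is at about (213,166), the round at (156,165) and the mushroom at (94,167).

```bash
python3 - <<'E'
from h import *
import pickle
i,s=pickle.load(open('w2.pkl','rb'));M=q2m(s['ee_rot'])
for p,z in (((213,166),.068),((156,165),.068),((94,167),.078)):
    w=plane(i,[p],z)[0]; d=M.T@(w-s['tool_pos']); print(w,d,d/.2)
E
```

```text
[ 0.53669759 -0.2647438   0.068     ] [ 0.01998829 -0.03815264  0.11033981] [ 0.09994143 -0.19076322  0.55169904]
[ 0.50634968 -0.30882431  0.068     ] [ 0.02105841 -0.09165911  0.11033804] [ 0.10529204 -0.45829554  0.55169019]
[ 0.47619967 -0.35417407  0.078     ] [ 0.02127054 -0.14611581  0.10033571] [ 0.10635269 -0.73057904  0.50167857]
```

play_rows --plan '[[[0.1, -0.1, 0.1, 0, 1], [0.1, -0.185, 0.25, 0, 1], [0.1, -0.185, 0.4, 0, 1], [0.1, -0.185, 0.48, 0, 1], [0.1, -0.185, 0.48, 0, 1], [0.1, -0.185, 0.48, 0, 1]]]'

```text
time_s: 7.48
tool_pos: [0.5373, -0.2642, 0.0824]
ee_rot: [-0.001, 0.288, 0.958, 0.0]
wrist_force: [-0.5, 0.3, -0.8]
gripper_width: 0.007
grasp_force: 0.0
```

play_rows --plan '[[[0, 0, 0.03, 0, 1], [0, 0, 0.055, 0, 1], [0, 0, 0.075, 0, 1], [0, 0, 0.09, 0, 1], [0, 0, 0.1, 0, 1], [0, 0, 0.1, 0, 1], [0, 0, 0.1, 0, 1], [0, 0, 0.1, 0, 1]]]'

```text
time_s: 8.15
tool_pos: [0.5377, -0.265, 0.0629]
ee_rot: [0.0, 0.288, 0.958, -0.0]
wrist_force: [2.2, 2.7, 3.4]
gripper_width: 0.007
grasp_force: 1.8
```

play_rows --plan '[[[0, 0, 0.006, 0, 1], [0, 0, 0.006, 0, 1], [0, 0, 0.006, 0, 1], [0, 0, 0.006, 0, 1], [0, 0, 0.006, 0, 1], [0, 0, 0.006, 0, 1], [0, 0, 0.006, 0, 1], [0, 0, 0.006, 0, 1], [0, 0, 0.006, 0, 1], [0, 0, 0.006, 0, 1]]]'

```text
time_s: 8.98
tool_pos: [0.5378, -0.265, 0.0621]
ee_rot: [0.0, 0.288, 0.958, -0.0]
wrist_force: [-0.2, 3.2, 13.7]
gripper_width: 0.002
grasp_force: 6.4
```

play_rows --plan '[[[0, 0, 0, 0, 1], [0, 0, 0, 0, 1], [0, 0, 0, 0, 1], [0, 0, 0, 0, 1], [0, 0, 0, 0, 1], [0, 0, 0, 0, 1], [0, 0, 0, 0, 1], [0, 0, 0, 0, 1], [0, 0, 0, 0, 1], [0, 0, 0, 0, 1]]]'

```text
time_s: 9.82
tool_pos: [0.5378, -0.265, 0.0621]
ee_rot: [0.0, 0.288, 0.958, -0.0]
wrist_force: [-0.5, 3.3, 13.5]
gripper_width: 0.007
grasp_force: 6.4
```

The button sits on its hard stop and has been held for over 1.6 s. Now I release it and rise clear.

play_rows --plan '[[[0, 0, -0.05, 0, 1], [0, 0, -0.1, 0, 1], [0, 0, -0.25, 0, 1], [0, 0, -0.4, 0, 1], [0, 0, -0.5, 0, 1], [0, 0, -0.5, 0, 1], [0, 0, -0.5, 0, 1], [0, 0, -0.5, 0, 1], [0, 0, -0.5, 0, 1], [0, 0, -0.5, 0, 1]]]'

```text
time_s: 10.65
tool_pos: [0.5367, -0.2646, 0.1603]
ee_rot: [-0.001, 0.288, 0.958, 0.0]
wrist_force: [0.3, -0.8, -0.5]
gripper_width: 0.007
grasp_force: 0.0
```

```bash
python3 - <<'E'
from h import *
from bench import ticket
a=cv2.imread('pics/side0.png');b=eyes.capture('side')[:,:,::-1]
cv2.imwrite('pics/end.png',b)
for n,(y0,y1,x0,x1) in dict(tub=(215,260,362,395),driver=(160,205,298,376),breaker=(245,285,185,238),station_lower=(335,382,278,328)).items():
    print(n,cv2.absdiff(a,b)[y0:y1,x0:x1].mean())
print(get_state()['tool_pos'],get_state()['wrist_force'])
E
```

```text
tub 36.176206509539846
driver 73.81301044634378
breaker 36.269025157232704
station_lower 29.686666666666667
[ 0.53684716 -0.26461542  0.16034522] [ 0.45194105  0.41230594 -0.52283393]
```

View pics/end.png

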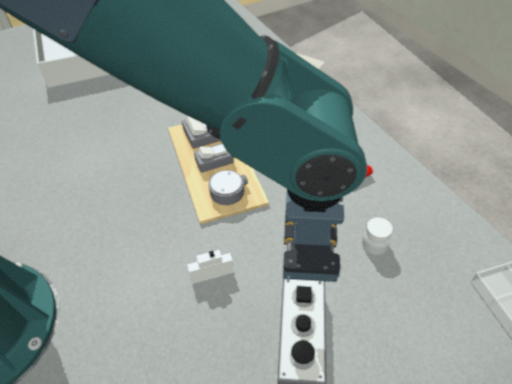

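The box is at the same pixels as before, with the square cap at (304,295) and the mushroom at (303,352). The breaker (211,262) and tub (378,232) haven't moved, and the arm is clear.

```bash
python3 -c "
from bench import ticket
print(ticket.finish_job())"
```

```text
the job is handed in; nothing more can be done
None
```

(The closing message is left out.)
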